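# Strip the drilling jig

### The job

The holes are drilled: strip down the drilling jig. First lift the two knurled guide bushes out of the plate and stand each in the wooden block whose round pocket suits its head; then lift the jig plate off its pins and lay it flat in the long narrow cradle; last take the drilled pine piece out of the jig base and lay it flat inside the wide tray. Do not knock over the spray can.

Things in the scene. Friction and masses are not known exactly. Their poses are not given: they have to be found in the camera images.
- small_bush_mid (a point): Small plain steel slip bush, upright in one of the jig plate's two large holes (either one). Point: its centre, 11.5 mm above its underside; z up. Height 23 mm: shank 22 mm diameter, 9 mm long; above it a knurled head 28 mm diameter, 14 mm high, 8 mm bore. Hangs by the head on the plate's top (head's underside 44 mm above the bench), 1.5 mm play round the shank; lifts straight out. 70 g.
- large_bush_mid (a point): Large plain steel slip bush, upright in the plate's other large hole. Point: its centre, 11.5 mm above its underside; z up. Height 23 mm: shank 22 mm diameter, 9 mm long, as the small one; knurled head 44 mm diameter, 14 mm high, 18 mm bore. Hangs by the head like the small one. 140 g.
- plate_grip (a point): Jig plate: aluminium, 46 (x) by 182 (y) by 10 mm, lying on the drilled piece, with an upright wooden grip on its middle, 18 (x) by 40 (y) by 28 mm high. Point: middle of the grip, 24 mm above the plate's underside; z up. Bush holes 47 mm either side along y; pin holes 81 mm either side, over the base's pins with 2 mm play: raise it 25 mm to clear them. 0.2 to 0.35 kg.
- work_mid (a point): Drilled piece: pine board 60 (x) by 140 (y) by 19 mm with two holes, flat on the jig base under the plate; its long edges show 7 mm beyond the plate. Point: its centre, half-way up; z up. Low cleats 6 mm high stand beside its long sides with 2 mm play, near the ends; the sides are free within 40 mm of the middle. 65 to 110 g.
- jig_base: Jig base, fixed: dark wooden board 90 (x) by 198 (y) by 15 mm; origin at the centre of its underside. Two upright 8 mm steel pins 81 mm either side of the middle along y, tops 53 mm above the bench. Piece, plate and bushes are stacked on it with the same x and y directions.
- small_block_floor (a point): Bush block with the smaller pocket, fixed: wooden block 76 x 76 x 21 mm, round pocket 42 mm diameter, 12 mm deep, in its top. Point: centre of the pocket's floor, 9 mm above the bench; z up. The small bush stands in it on its shank, the head sunk 3 mm.
- large_block_floor (a point): Bush block with the larger pocket, fixed: wooden block 76 x 76 x 21 mm, round pocket 58 mm diameter, 12 mm deep, in its top. Point: centre of the pocket's floor, 9 mm above the bench; z up. The large bush stands in it on its shank, the head sunk 3 mm.
- plate_cradle_floor (a point): Plate cradle, fixed: long narrow open tray with two black rubber strips across it, on which the plate lies. Inside 66 (x) by 202 (y) mm; rims 6 mm thick, tops 14 mm above the bench. Point: its middle, level with the top of the strips, 8 mm above the bench; z up.
- work_tray_floor (a point): Work tray, fixed: shorter, wider open tray without strips. Inside 88 (x) by 168 (y) mm; rims 6 mm thick, tops 11 mm above the bench. Point: centre of its inner floor, 5 mm above the bench; z up.
- can_starter: White and blue spray can, 66 mm diameter, 164 mm high, standing loose on the bench at the left; origin at the centre of its underside. Not to be knocked over.

How it is judged:
By the outcome, as a careful person would: the job done as asked, in the order asked, and still so for the second after the job is handed in, with the robot touching nothing.
It also fails if it takes over 93 s, if anything falls off the work surface, if the arm or the gripper's body presses on something with over 40 N, if the wrist force passes 120 N, or if a joint passes its speed limit or range.

### The arm

A 7-joint arm with a two-finger parallel gripper is mounted at the origin on a cart in front of the work surface, level with it; the furniture and walls round the work are solid. World frame = base frame: x ahead of the robot, y to its left, z up, the work surface at z = 0. Lengths are in m, angles in rad, forces in N, time in s.
With the tool pointing down it reaches from about 0.425 to 0.95 m from the base axis. Payload 4.7 kg.
Tool frame: the origin (TCP) lies between the finger pads; the fingertips stand 25 mm ahead of it and the grasp point (between the pads) lies 6 mm ahead of it; z points along the fingers, y is the line along which they close (so a half turn about z gives the same grasp; the last joint's range is limited). The gripper opens to 85 mm and grips with 20 to 120 N. Pads are 22 mm wide; open, the fingers measure 114 mm over their backs; the gripper's body (76 mm by 85 mm) begins 54 mm behind the grasp point. The pads swing forward as they close: fully open they stand 13 mm farther back than shut.
Start: joints at [-1.229, 0.469, -0.049, 1.532, 0.024, 1.141, -0.082], TCP at [0.245, 0.629, 0.256] pointing down, gripper open.
Joint ranges: [-2.59, 2.59], [-0.33, 1.99], [-1.39, 1.29], [0.1, 2.45], [-1.04, 4.18], [0.21, 1.99], [-2.66, 2.66]. Speed limits (rad/s): [2.57, 2.57, 3.14, 3.14, 3.14, 3.14, 3.14].

### API

Orientations are given as a 3x3 rotation matrix whose columns are the frame's x, y, z axes.
In Python, from rig import * gives the robot as it stands. Calls block until the motion is done:
- movep(position, orientation): joint-space move of the TCP to a pose.
- move_l(position, attitude=None, feed=0.15, until_force=None): straight line of the TCP; attitude=None keeps the orientation; feed is the mean speed in m/s. With until_force (N) it stops when the force on the tool has changed by that much, and returns True; else False.
- move_joints(angles): joint-space move.
- command_gripper(opening, newtons=None): finger opening in m; newtons is the grip in N (None keeps the last); returns when the fingers have stopped.
- sleep(seconds).
- inverse_kinematics(position, orientation): joint angles nearest the present ones, or None.
- sense(): the state.
- camera(name): name is "side" or "top" or "wrist"; returns (picture, depth): 400x640x3 uint8, red, green, blue; 400x640 float32, m along the optical axis (not along the pixel's ray), 0 where there is no reading.
- camera_params(name): a dict with "K" (3x3 intrinsics, pixels), "position" and "rotation" of the camera in the world; the wrist camera has in their place "tool_from_camera" (4x4, takes a point from camera to tool coordinates, whose origin is the TCP and whose axes are the flange's). Camera axes: x right, y down, z forward; pixel columns grow to the right and rows downward; lengths in m; the calibration is good to about 2 mm. A picture is of the moment at which its call begins: read the wrist's pose just before it. camera_params takes no time and is no camera call.
A pose or a line that the arm cannot do raises Unreachable and nothing moves.
- finish_job(): hands the job in; it is judged then, once.
The state is a dict: "time_s": time; "joint_pos": joint angles; "qd": joint speeds; "joint_efforts": joint torques, N m; "position": TCP position; "tcp_rot": TCP orientation; "wrist_force": force on the tool from outside, world axes, zero at the start; "ft_torque": the same for the moment, N m; "finger_gap": finger opening in m; "gripper_force": force on a finger pad.
Only numpy, scipy, OpenCV 4.12 (cv2) and the standard library are available. Lean on these libraries where they do the work, as an engineer would, in place of code of your own. Each camera call takes 0.05 s, during which the arm holds its last target. There are 200 camera calls.

## Working session

There is one attempt and no reset: what is moved stays moved. The work goes in short steps, each a Python script; the robot and the scene stay as the last script left them, time stands still between calls to the robot, and variables do not carry over. Pictures are saved under pics/ and viewed, at most 14 in all, crops included, and the job is handed in when it is done.

```bash
mkdir -p pics; ls; python3 - <<'E'
from rig import *
import cv2, numpy as np
for n in ["top","side"]:
    im,d=camera(n); p=camera_params(n)
    cv2.imwrite(f"pics/{n}0.png",im[:,:,::-1]); np.savez(f"{n}0.npz",im=im,d=d,K=p["K"],R=p["rotation"],t=p["position"])
    print(n,p)
print(camera_params("wrist")); s=sense(); print(s)
E
```

```text
pics
top {'K': array([[492.74296976,   0.        , 321.63812161],
       [  0.        , 492.74296976, 194.96005408],
       [  0.        ,   0.        ,   1.        ]]), 'position': array([0.33553933, 0.1247591 , 1.29884196]), 'rotation': array([[ 2.02702150e-03, -9.85114425e-01,  1.71887931e-01],
       [-9.99917062e-01,  1.89481814e-04,  1.28776619e-02],
       [-1.27185401e-02, -1.71899778e-01, -9.85032337e-01]])}
side {'K': array([[486.06898423,   0.        , 319.09449532],
       [  0.        , 486.06898423, 205.09703981],
       [  0.        ,   0.        ,   1.        ]]), 'position': array([-0.05935723,  1.04542708,  0.74368205]), 'rotation': array([[-0.82266892, -0.30893136,  0.47726017],
       [-0.56819058,  0.41816833, -0.70872753],
       [ 0.01937307, -0.85422284, -0.51954597]])}
{'K': array([[283.80508904,   0.        , 317.09520063],
       [  0.        , 283.80508904, 200.88773123],
       [  0.        ,   0.        ,   1.        ]]), 'tool_from_camera': array([[-5.35619731e-04, -9.54221116e-01, -2.99101614e-01,
         7.53517383e-02],
       [ 9.99998204e-01, -1.0
[... 359 characters left out ...]
1]), 'qd': array([-0.00151856, -0.00185017,  0.00118946, -0.00367202,  0.00090044,
        0.00026072, -0.00030898]), 'joint_efforts': array([ 1.13685062e-03, -5.11512136e+01, -4.68290818e-02, -2.38391823e+01,
        1.07869471e-02,  4.34331101e-03, -1.03197263e-05]), 'position': array([0.24437299, 0.62868683, 0.25535943]), 'tcp_rot': array([[-9.32052998e-01,  3.62321458e-01, -6.08028646e-04],
       [ 3.62321966e-01,  9.32051506e-01, -1.66815914e-03],
       [-3.76958351e-05, -1.77511486e-03, -9.99998424e-01]]), 'wrist_force': array([-0.09374442,  0.54184221,  0.41826752]), 'ft_torque': array([ 0.03640308, -0.01905438, -0.02517295]), 'gripper_force': 0.0, 'finger_gap': 0.08555114283851828}
```

View pics/top0.png

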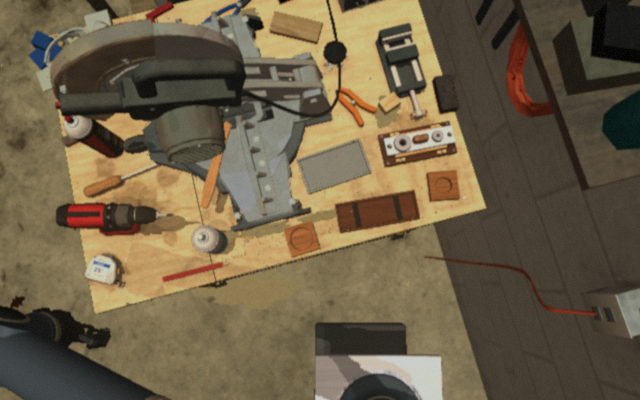

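View pics/side0.png

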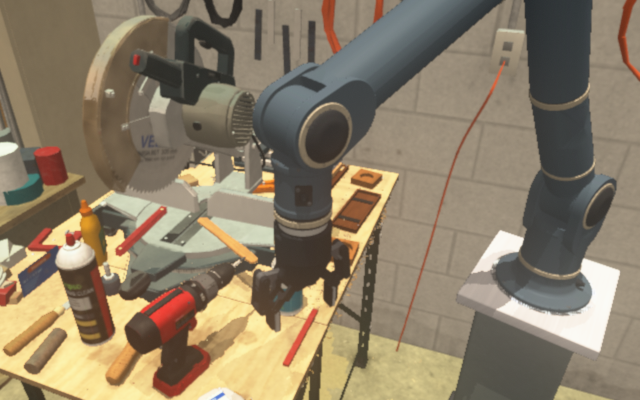

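The top view shows the jig at about (418,143), the grey work tray at (335,166), the brown cradle at (377,211), blocks at (301,238) and (443,185), and the can at (208,239). The mitre saw fills the upper left. I'll enlarge the jig area.

```bash
python3 - <<'E'
import cv2
im=cv2.imread("pics/top0.png")[110:260,280:480]
cv2.imwrite("pics/crop1.png",cv2.resize(im,None,fx=4,fy=4,interpolation=cv2.INTER_CUBIC))
E
cat > h.py <<'E'
import numpy as np
def px(f,u,v,z=None):
    """world point of pixel; at height z if given else by depth (median 3x3)"""
    D=np.load(f) if isinstance(f,str) else f; K,R,t=D["K"],D["R"],D["t"]
    r=np.array([(u-K[0,2])/K[0,0],(v-K[1,2])/K[1,1],1.0])
    if z is None:
        a=D["d"][int(round(v))-1:int(round(v))+2,int(round(u))-1:int(round(u))+2]
        return t+R@r*np.median(a[a>0])
    w=R@r; return t+w*(z-t[2])/w[2]
E
```

```text
(no output)
```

View pics/crop1.png

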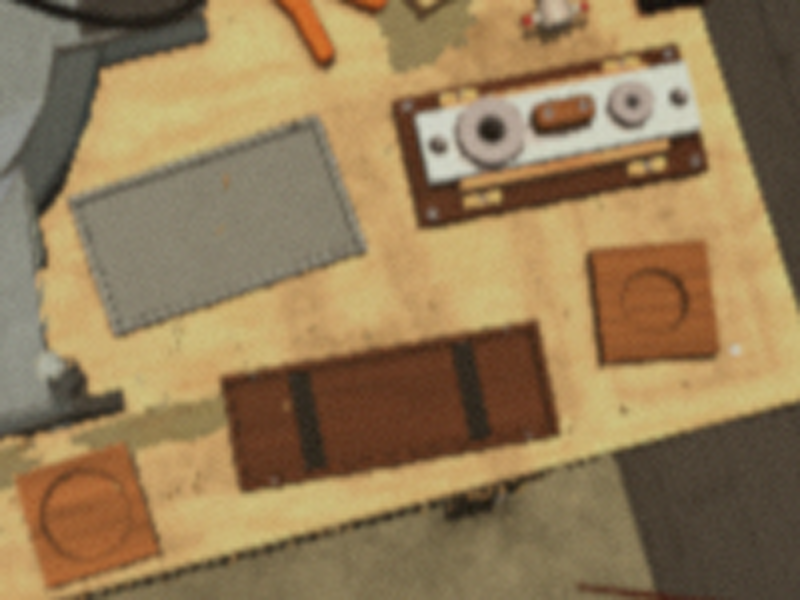

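Crop: large bush at (491,131), small at (631,102), grip (562,112), pins (437,145) and (679,97). The large pocket is in the left block at (87,514) and the small pocket in the right block at (655,301). Now I'll turn these into coordinates.

```bash
python3 - <<'E'
from h import *
f=np.load("top0.npz")
P={"large":(491,131,.058),"small":(631,102,.058),"grip":(562,110,.072),"pinL":(437,145,.053),"pinR":(679,97,.053),
"Lpocket":(87,514,.021),"Spocket":(655,301,.021)}
for k,c in [("base",[(399,102),(676,47),(706,172),(420,226)]),("cradle",[(223,379),(538,322),(558,435),(242,490)]),("tray",[(70,200),(317,118),(366,252),(118,335)]),
 ("Lblk",[(17,477),(128,444),(160,555),(48,588)]),("Sblk",[(589,252),(706,242),(718,356),(600,364)])]:
    z={"base":.015,"cradle":.014,"tray":.011,"Lblk":.021,"Sblk":.021}[k]
    q=[px(f,(u+.5)/4+279.5,(v+.5)/4+109.5,z)[:2] for u,v in c]
    c=np.mean(q,0); a=(q[0]-q[1])+(q[3]-q[2]); b=(q[0]-q[3])+(q[1]-q[2])
    print(k,c.round(4),"y-axis yaw",np.degrees(np.arctan2(-a[0],a[1])).round(1),"xyaw",np.degrees(np.arctan2(b[1],b[0])).round(1),"len",np.linalg.norm(a)/2,np.linalg.norm(b)/2)
for k,(u,v,z) in P.items():
    u,v=(u+.5)/4+279.5,(v+.5)/4+109.5
    print(k,px(f,u,v,z).round(4),px(f,u,v).round(4))
print(px(f,207,238,.164),px(f,207,238))
E
```

```text
base [ 0.6993 -0.115 ] y-axis yaw 11.2 xyaw 9.4 len 0.19348648590188774 0.08767975536844626
cradle [ 0.5165 -0.0047] y-axis yaw 10.2 xyaw 8.8 len 0.21096530578448852 0.07515896055476237
tray [0.6389 0.1083] y-axis yaw 18.8 xyaw 19.2 len 0.17527075811066348 0.0979163302861842
Lblk [0.4437 0.193 ] y-axis yaw 16.6 xyaw 16.3 len 0.07528204213210891 0.07496656764713744
Sblk [ 0.5839 -0.1779] y-axis yaw 4.4 xyaw 3.4 len 0.0775857747187076 0.07590299137454577
large [ 0.6908 -0.0686  0.058 ] [ 0.6952 -0.071   0.0426]
small [ 0.7102 -0.1601  0.058 ] [ 0.7101 -0.1601  0.058 ]
grip [ 0.7007 -0.1124  0.072 ] [ 0.6995 -0.1116  0.076 ]
pinL [ 0.6828 -0.034   0.053 ] [ 0.683  -0.0341  0.0524]
pinR [ 0.715  -0.1926  0.053 ] [ 0.7156 -0.1932  0.0509]
Lpocket [0.4449 0.1938 0.021 ] [0.4457 0.1943 0.0115]
Spocket [ 0.5854 -0.1791  0.021 ] [ 0.5875 -0.1816  0.0106]
[0.43270244 0.40420811 0.164     ] [0.43452469 0.40944905 0.14271656]
```

```bash
python3 - <<'E'
from h import *
f=np.load("top0.npz"); d=f["d"]; v,u=np.nonzero(d>0); z=d[v,u]
K=f["K"]; P=np.c_[(u-K[0,2])/K[0,0]*z,(v-K[1,2])/K[1,1]*z,z]@f["R"].T+f["t"]
print("max height cm, rows x .35->.95 step .05, cols y .6->-.35 step .05")
for x in np.arange(.35,.95,.05):
    print("%.2f"%x,[int(100*max(P[(abs(P[:,0]-x-.025)<.025)&(abs(P[:,1]-y+.025)<.025)][:,2],default=-1)) for y in np.arange(.6,-.35,-.05)])
from rig import *
def R(yaw): c,s=np.cos(yaw),np.sin(yaw); return np.array([[-s,c,0],[c,s,0],[0,0,-1.]])
for p,y in [((.70,-.112,.25),11.4),((.71,-.16,.075),11.4),((.445,.194,.05),16),((.585,-.179,.05),4),((.517,-.005,.05),9.8),((.639,.108,.05),19)]:
    print(p,inverse_kinematics(p,R(np.radians(y))))
E
```

```text
max height cm, rows x .35->.95 step .05, cols y .6->-.35 step .05
0.35 [0, 1, 1, 1, 1, 0, 0, 1, 0, -78, -78, -78, -78, -78, -78, -78, -78, -78, 15]
0.40 [1, 0, 12, 16, 13, 1, 0, 2, 2, 2, 0, 0, 0, -78, -78, 72, -78, -44, -31]
0.45 [18, 17, 16, 14, 12, 10, 14, 9, 3, 1, 2, 2, 2, 1, 1, 72, 78, 70, 56]
0.50 [17, 17, 0, 10, 10, 16, 17, 10, 8, 1, 2, 2, 1, 1, 2, 72, 79, 0, 42]
0.55 [0, 0, 7, 44, 44, 43, 16, 9, 1, 1, 1, 2, 2, 1, 72, 80, 80, 72, 40]
0.60 [55, 54, 52, 56, 48, 44, 11, 9, 1, 1, 1, 1, 2, 2, 72, 80, 80, 48, 40]
0.65 [54, 56, 56, 57, 57, 54, 52, 31, 7, 1, 1, 1, 6, 7, 72, 76, 76, 72, 39]
0.70 [55, 57, 57, 57, 55, 53, 52, 32, 25, 17, 1, 1, 5, 7, 7, 6, 38, 40, -100]
0.75 [5, -100, -100, 56, 55, 52, 43, 29, 26, 23, 2, 2, 4, 3, 4, 3, 47, 42, -100]
0.80 [-100, -100, -100, -100, -100, 32, 32, 28, 25, 21, 9, 2, 4, 4, 4, 3, 40, 39, -100]
0.85 [-100, -100, -100, -100, -100, 9, 9, 23, 23, 15, 7, 0, 3, 4, 5, 3, 41, 21, -100]
0.90 [-100, -100, -100, 17, 16, 10, -100, -100, 0, 8, 8, 0, 6, 6, 6, 0, 37, -100, -100]
(0.7, -0.112, 0.25) [-0.29474954  0.58693842  0.62339453  1.47835721 -0.35558704  1.19085708
  0.58055374]
(0.71, -0.16, 0.075) [-0.14605322  0.77315948  0.49417691  1.56017545 -0.43004719  0.91825568
  0.69257321]
(0.445, 0.194, 0.05) [-0.68426044  0.47069932  0.23187086  2.15891805 -0.20684343  0.53222341
 -0.01870774]
(0.585, -0.179, 0.05) [-0.20981234  0.68961365  0.61817386  1.87923245 -0.56809931  0.75506287
  0.79691824]
(0.517, -0.005, 0.05) [-0.35081991  0.51974092  0.35664122  2.09299465 -0.32178223  0.58030171
  0.404874  ]
(0.639, 0.108, 0.05) [-0.47951522  0.67490911  0.35274749  1.77762536 -0.3235573   0.74631941
  0.37339097]
```

```bash
python3 - <<'E'
from h import *
f=np.load("top0.npz"); d=f["d"]; v,u=np.nonzero(d>0); z=d[v,u]
K=f["K"]; P=np.c_[(u-K[0,2])/K[0,0]*z,(v-K[1,2])/K[1,1]*z,z]@f["R"].T+f["t"]
m=(P[:,1]<-.1)&(P[:,2]>.1)&(P[:,0]>.35); print(m.sum(),u[m].min(),u[m].max(),v[m].min(),v[m].max())
for U,V in [(600,60),(620,120),(560,100),(520,100),(600,150),(630,20)]: print(U,V,px(f,U,V).round(3))
f=np.load("side0.npz"); d=f["d"]; v,u=np.nonzero(d>0); z=d[v,u]
K=f["K"]; P=np.c_[(u-K[0,2])/K[0,0]*z,(v-K[1,2])/K[1,1]*z,z]@f["R"].T+f["t"]
m=(P[:,1]<-.1)&(P[:,1]>-.4)&(P[:,2]>.1)&(P[:,0]>.3)&(P[:,0]<.95); print(m.sum(), np.c_[u,v][m][:5])
E
```

```text
39880 447 639 0 275
600 60 [ 0.583 -0.184  0.771]
620 120 [ 0.516 -0.206  0.759]
560 100 [ 0.555 -0.16   0.72 ]
520 100 [ 0.688 -0.254  0.368]
600 150 [ 0.491 -0.202  0.721]
630 20 [ 0.615 -0.202  0.801]
15797 [[283   0]
 [284   0]
 [285   0]
 [286   0]
 [287   0]]
```

```bash
python3 - <<'E'
from h import *
for n in ["top","side"]:
    f=np.load(n+"0.npz"); d=f["d"]; v,u=np.nonzero(d>0); z=d[v,u]
    K=f["K"]; P=np.c_[(u-K[0,2])/K[0,0]*z,(v-K[1,2])/K[1,1]*z,z]@f["R"].T+f["t"]
    print(n,"for z layers: max y (of points y<-.1), by x bin")
    for zl in np.arange(-.2,1.0,.1):
        row=[]
        for x in np.arange(-.1,1,.1):
            m=(P[:,1]<-.1)&(abs(P[:,2]-zl-.05)<.05)&(abs(P[:,0]-x-.05)<.05)
            row.append(round(float(np.percentile(P[m,1],98)),2) if m.sum()>20 else None)
        print("%.1f"%zl,row)
E
```

```text
top for z layers: max y (of points y<-.1), by x bin
-0.2 [None, -0.45, -0.42, -0.4, -0.32, -0.34, -0.32, -0.29, -0.26, -0.25, -0.21]
-0.1 [None, -0.1, -0.11, -0.4, -0.33, -0.11, -0.11, -0.11, -0.11, -0.12, -0.13]
0.0 [None, -0.1, -0.1, -0.4, -0.33, -0.11, -0.1, -0.1, -0.11, -0.1, -0.1]
0.1 [None, -0.45, -0.42, -0.4, -0.33, -0.34, -0.32, -0.29, -0.26, -0.24, -0.21]
0.2 [None, None, -0.42, -0.4, -0.3, -0.34, -0.32, -0.29, -0.26, -0.24, -0.21]
0.3 [None, None, -0.42, -0.29, -0.34, -0.34, -0.32, -0.25, -0.23, -0.23, -0.22]
0.4 [None, None, None, -0.34, -0.34, -0.34, None, -0.26, -0.22, -0.24, None]
0.5 [None, None, None, None, -0.37, -0.34, None, None, None, None, None]
0.6 [None, None, None, None, None, None, None, None, None, None, None]
0.7 [None, None, None, None, None, -0.17, -0.15, -0.12, None, None, None]
0.8 [None, None, None, None, None, None, -0.17, -0.18, None, None, None]
0.9 [None, None, None, None, None, None, None, None, None, None, None]
side for z layers: max y (of points y<-.1), by x bin
-0.2 [-0.49, None, -0.42, -0.39, -0.32, -0.34, -0.12, None, None, None, None]
-0.1 [-0.1, -0.1, -0.1, -0.39, -0.33, -0.11, -0.13, -0.11, -0.28, None, None]
0.0 [-0.11, -0.11, -0.11, -0.39, -0.33, -0.13, -0.1, -0.11, -0.26, None, -0.1]
0.1 [-0.48, -0.47, -0.42, -0.39, -0.32, -0.34, -0.31, -0.3, None, None, None]
0.2 [-0.47, -0.46, -0.42, -0.39, -0.3, -0.34, -0.31, -0.3, None, None, -0.21]
0.3 [-0.47, -0.45, None, -0.29, -0.34, -0.34, -0.33, None, -0.23, -0.23, -0.2]
0.4 [-0.38, -0.38, None, -0.34, -0.34, -0.36, None, -0.26, -0.22, -0.23, -0.2]
0.5 [None, -0.37, -0.44, -0.37, -0.38, None, None, -0.26, -0.22, -0.23, -0.21]
0.6 [None, None, None, None, None, None, None, None, None, None, None]
0.7 [None, None, None, None, None, None, None, None, None, None, None]
0.8 [None, None, None, None, None, None, None, None, None, None, None]
0.9 [None, None, None, None, None, None, None, None, None, None, None]
```

```bash
cat >> h.py <<'E'
from rig import *
import cv2
def R(deg):
    """tool down, tool y along part's x, tool x along part's y (part yaw in deg)"""
    c,s=np.cos(np.radians(deg)),np.sin(np.radians(deg)); return np.array([[-s,c,0],[c,s,0],[0,0,-1.]])
def wristpic(name):
    s=sense(); im,d=camera("wrist"); p=camera_params("wrist"); T=np.array(p["tool_from_camera"])
    Rw=s["tcp_rot"]; D=dict(im=im,d=d,K=p["K"],R=Rw@T[:3,:3],t=s["position"]+Rw@T[:3,3])
    np.savez(name+".npz",**D); cv2.imwrite(f"pics/{name}.png",im[:,:,::-1]); return D
def st(m=""):
    s=sense(); print(m,"t",round(s["time_s"],2),"p",np.round(s["position"],4),"gap",round(s["finger_gap"],4),"gf",round(s["gripper_force"],1),"F",np.round(s["wrist_force"],1),"q",np.round(s["joint_pos"],2))
E
python3 - <<'E'
from h import *
r=.47*np.array([np.cos(1.199),np.sin(1.199)])
move_l((r[0],r[1],.33),None,.3); st()
movep((.46,.12,.32),R(11.4)); st()
movep((.70,-.112,.2),R(11.4)); st()
wristpic("w1")
E
```

```text
t 0.97 p [0.1711 0.4386 0.3298] gap 0.0854 gf 0.0 F [ 0.2  0.2 -0.6] q [-1.22  0.07 -0.07  1.89  0.01  1.18 -0.09]
 t 2.56 p [0.4596 0.1217 0.3199] gap 0.0855 gf 0.0 F [0.4 0.3 0.1] q [-0.78  0.07  0.47  1.92 -0.04  1.15 -0.1 ]
 t 3.89 p [ 0.7003 -0.1101  0.2005] gap 0.0854 gf 0.0 F [-0.4  0.2  0.6] q [-0.32  0.64  0.66  1.53 -0.42  1.11  0.64]
```

View pics/w1.png

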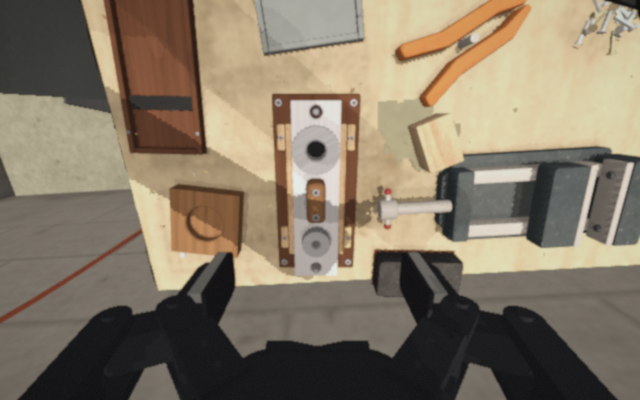

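The wrist view shows the stack vertical in the picture, so a yaw of about 11.4° is right. The large bush is at (316,149), the small at (316,240), the grip at (316,199), the pins at (316,112) and (316,267), and the small pocket at (206,222).

```bash
python3 - <<'E'
from h import *
f=np.load("w1.npz")
for k,u,v,z in [("large",316,149,.058),("small",316,240,.058),("grip",316,199,.072),("pinL",316,112,.053),("pinR",316,267,.053),("Spocket",206,222,.021),("trayc",267,52,.011),("trayc2",364,39,.011),
 ("b1",273,95,.015),("b2",359,94,.015),("b3",354,267,.015),("b4",278,267,.015),("s1",173,186,.021),("s2",243,191,.021),("s3",240,259,.021),("s4",170,249,.021)]:
    print(k,px(f,u,v,z).round(4),px(f,u,v)[2].round(3))
E
```

```text
large [ 0.6921 -0.0656  0.058 ] 0.039
small [ 0.71   -0.1541  0.058 ] 0.056
grip [ 0.7007 -0.1079  0.072 ] 0.072
pinL [ 0.6857 -0.0341  0.053 ] 0.052
pinR [ 0.7166 -0.1869  0.053 ] 0.05
Spocket [ 0.5882 -0.1739  0.021 ] 0.008
trayc [0.6278 0.0111 0.011 ] 0.009
trayc2 [0.7176 0.0409 0.011 ] -0.0
b1 [ 0.6402 -0.0267  0.015 ] 0.014
b2 [ 0.7244 -0.0086  0.015 ] 0.014
b3 [ 0.7658 -0.1996  0.015 ] -0.0
b4 [ 0.6761 -0.2178  0.015 ] -0.0
s1 [ 0.5498 -0.1393  0.021 ] 0.013
s2 [ 0.6243 -0.1299  0.021 ] 0.001
s3 [ 0.6311 -0.2125  0.021 ] -0.001
s4 [ 0.5503 -0.2157  0.021 ] -0.0
```

```bash
python3 - <<'E'
from h import *
Y=R(11.4); p=(.7093,-.1581)
command_gripper(.046,40)
movep((*p,.12),Y)
print("touch",move_l((*p,.0745),None,.12,until_force=6)); st()
E
```

```text
touch False
 t 5.4 p [ 0.7098 -0.1577  0.0752] gap 0.0461 gf 0.0 F [ 0.1 -0.2  1. ] q [-0.21  0.8   0.59  1.57 -0.51  0.94  0.75]
```

```bash
python3 - <<'E'
from h import *
command_gripper(.02,50); st("grip")
p=sense()["position"]
move_l((p[0],p[1],.13),None,.15); st("lift")
wristpic("w2")
E
```

```text
grip t 5.72 p [ 0.7101 -0.1584  0.0761] gap 0.0244 gf 48.9 F [-0.8  0.7  6.1] q [-0.2   0.79  0.59  1.57 -0.51  0.94  0.75]
lift t 6.24 p [ 0.7098 -0.1581  0.1296] gap 0.0251 gf 49.1 F [ 0.5  1.1 -1.2] q [-0.22  0.74  0.62  1.54 -0.48  1.02  0.73]
```

View pics/w2.png

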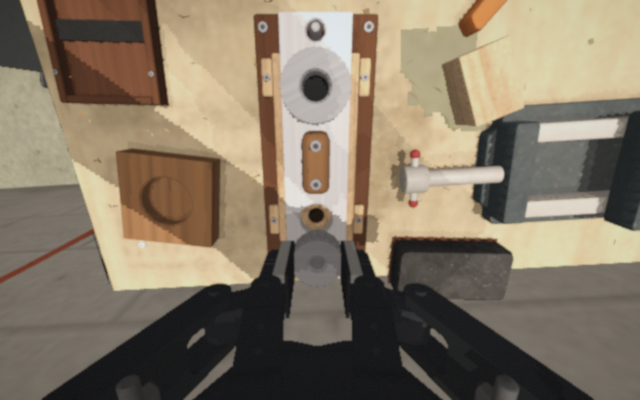

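The small bush is out and upright between the pads, with its head centre at about (317,256). The empty hole shows at (316,216). I'll compute its offset from the TCP, then place it.

```bash
python3 - <<'E'
from h import *
f=np.load("w2.npz"); b=px(f,317,256,.112); s=sense(); print(b, px(f,317,250), (s["tcp_rot"].T@(b-s["position"])).round(4))
for k,u,v,z in [("Spocket",167,199,.021),("large",316,88,.058),("grip",316,162,.072),("pinL",316,29,.053),("hole",316,215,.044)]: print(k,px(f,u,v,z).round(4))
E
```

```text
[ 0.71043489 -0.15381456  0.112     ] [ 0.70987402 -0.15102083  0.11068849] [0.0037 0.0019 0.0167]
Spocket [ 0.5874 -0.1745  0.021 ]
large [ 0.6927 -0.0685  0.058 ]
grip [ 0.7013 -0.1114  0.072 ]
pinL [ 0.6861 -0.0356  0.053 ]
hole [ 0.7101 -0.1557  0.044 ]
```

```bash
python3 - <<'E'
from h import *
Y=R(11.4)
movep((.587,-.178,.12),Y); 
print("touch",move_l((.587,-.178,.049),None,.1,until_force=8)); st("down")
command_gripper(.046); sleep(.15)
move_l((.587,-.178,.14),None,.25); wristpic("w3"); st("small released")
command_gripper(.064,60)
p=(.6917,-.0668); movep((*p,.13),Y)
print("touch",move_l((*p,.0735),None,.12,until_force=6)); st()
command_gripper(.034,60); st("grip")
q=sense()["position"]
move_l((q[0],q[1],.13),None,.15); st("lift")
wristpic("w4")
E
python3 -c "
import cv2,numpy as np
cv2.imwrite('pics/w34.png',np.hstack([cv2.resize(cv2.imread(f'pics/{n}.png')[:, 120:520],None,fx=1,fy=1) for n in ('w3','w4')]))"
```

```text
touch True
down t 7.53 p [ 0.5862 -0.1774  0.0502] gap 0.0246 gf 49.7 F [-0.8  0.3  4.9] q [-0.18  0.68  0.58  1.87 -0.53  0.75  0.89]
small released t 8.57 p [ 0.5865 -0.1776  0.1397] gap 0.0459 gf 0.0 F [-0.2 -0.1 -1.1] q [-0.25  0.57  0.66  1.82 -0.43  0.91  0.81]
touch False
 t 10.17 p [ 0.6918 -0.0675  0.0738] gap 0.0643 gf 0.0 F [ 0.5 -0.4  0.1] q [-0.35  0.75  0.59  1.65 -0.51  0.89  0.65]
grip t 10.51 p [ 0.6922 -0.0672  0.0752] gap 0.0407 gf 59.9 F [-2.1  0.7  5.9] q [-0.35  0.75  0.6   1.65 -0.51  0.89  0.65]
lift t 11.03 p [ 0.6919 -0.0669  0.1297] gap 0.0409 gf 60.7 F [-0.7 -0.3 -1.1] q [-0.37  0.69  0.63  1.62 -0.47  0.98  0.62]
```

View pics/w34.png

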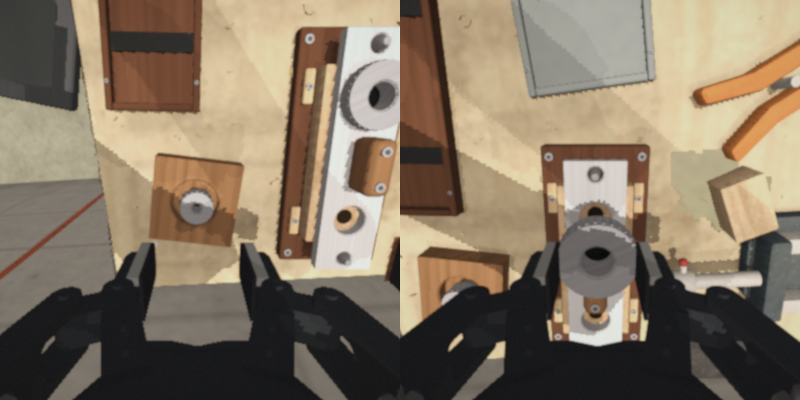

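The left half shows the small bush's head inside the pocket ring. The right half shows the large bush held upright. Before lowering at the large block, I'll check saw heights around it, since the wrist camera sits on that side.

```bash
python3 - <<'E'
from h import *
f=np.load("w3.npz")
for v in (198,202,206): print("head", px(f,316,v).round(4))
f=np.load("top0.npz"); d=f["d"]; v,u=np.nonzero(d>0); z=d[v,u]
K=f["K"]; P=np.c_[(u-K[0,2])/K[0,0]*z,(v-K[1,2])/K[1,1]*z,z]@f["R"].T+f["t"]
ys=np.arange(.40,.10,-.02); print("     ",[int(round(100*y)) for y in ys])
for x in np.arange(.36,.60,.02):
    print("%.2f"%x,[int(100*np.max(P[(abs(P[:,0]-x)<.01)&(abs(P[:,1]-y)<.01)][:,2],initial=-.1)) for y in ys])
E
python3 -c "
import cv2
im=cv2.imread('pics/top0.png')[160:280,170:330]
cv2.imwrite('pics/crop2.png',cv2.resize(im,None,fx=4,fy=4,interpolation=cv2.INTER_CUBIC))"
```

```text
head [ 0.5859 -0.1692  0.0315]
head [ 0.5866 -0.1727  0.0313]
head [ 0.5883 -0.1815  0.0146]
      [40, 38, 36, 34, 32, 30, 28, 26, 24, 22, 20, 18, 16, 14, 12, 10]
0.36 [0, 0, 0, 0, 0, 0, -3, -10, -10, -10, -10, -10, -10, -10, -10, -10]
0.38 [1, 0, 0, 0, 0, 0, 0, 0, 0, 0, -10, -10, -10, -10, -10, -10]
0.40 [12, 0, 1, 0, 1, 1, 0, 0, 0, 2, 2, 2, 1, -1, -10, -10]
0.42 [14, 0, 0, 0, 0, 0, 0, 0, 0, 2, 2, 2, 2, 2, 0, 0]
0.44 [14, 12, 0, 0, 0, 0, 0, 0, 2, 2, 1, 1, 2, 0, 0, 0]
0.46 [14, 1, 8, 8, 8, 1, 1, 1, 2, 3, 1, 2, 2, 0, 1, 2]
0.48 [0, 0, 9, 10, 9, 9, 9, 8, 8, 2, 2, 3, 2, 0, 0, 2]
0.50 [0, 0, 10, 10, 9, 14, 15, 10, 10, 9, 8, 7, 1, 1, 1, 2]
0.52 [0, 0, 9, 9, 9, 16, 16, 13, 10, 10, 9, 6, 4, 1, 1, 1]
0.54 [0, 7, 9, 9, 9, 16, 17, 14, 9, 10, 10, 0, 0, 0, 0, 1]
0.56 [43, 9, 9, 9, 9, 16, 16, 11, 9, 9, 0, 1, 1, 1, 0, 0]
0.58 [44, 44, 44, 43, 41, 17, 15, 11, 9, 9, 0, 1, 1, 1, 1, 1]
```

View pics/crop2.png

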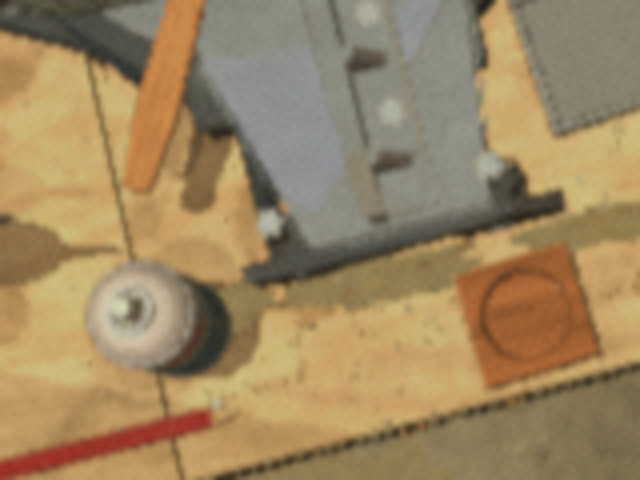

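```bash
python3 - <<'E'
from h import *
f=np.load("top0.npz"); d=f["d"]; v,u=np.nonzero(d>0); z=d[v,u]
K=f["K"]; P=np.c_[(u-K[0,2])/K[0,0]*z,(v-K[1,2])/K[1,1]*z,z]@f["R"].T+f["t"]
n=np.array([np.cos(np.radians(17)),np.sin(np.radians(17))]); t=np.array([-n[1],n[0]])
q=P[:,:2]-[.446,.193]; a,b=q@n,q@t
for b0 in np.arange(-.06,.12,.015):
    m=(abs(b-b0)<.0075)&(a>.0)&(a<.15)
    print("b %.3f"%b0, {h:round(float(np.sort(a[m&(P[:,2]>h)])[:3].mean()),3) for h in (.03,.05,.07,.085,.095,.11,.13) if (m&(P[:,2]>h)).sum()>2})
for an in (16,106,-74): print(an, inverse_kinematics((.446,.192,.05),R(an)), inverse_kinematics((.446,.192,.13),R(an)))
E
```

```text
b -0.060 {}
b -0.045 {0.03: 0.058, 0.05: 0.06}
b -0.030 {0.03: 0.05, 0.05: 0.058}
b -0.015 {0.03: 0.058, 0.05: 0.058, 0.07: 0.058, 0.085: 0.061, 0.095: 0.085}
b 0.000 {0.03: 0.058, 0.05: 0.058, 0.07: 0.058, 0.085: 0.065, 0.095: 0.079}
b 0.015 {0.03: 0.058, 0.05: 0.058, 0.07: 0.058, 0.085: 0.065, 0.095: 0.081}
b 0.030 {0.03: 0.048, 0.05: 0.058, 0.07: 0.058, 0.085: 0.065, 0.095: 0.07, 0.11: 0.114}
b 0.045 {0.03: 0.058, 0.05: 0.058, 0.07: 0.058, 0.085: 0.066, 0.095: 0.073, 0.11: 0.099, 0.13: 0.101}
b 0.060 {0.03: 0.058, 0.05: 0.058, 0.07: 0.058, 0.085: 0.064, 0.095: 0.072, 0.11: 0.072, 0.13: 0.072}
b 0.075 {0.03: 0.059, 0.05: 0.059, 0.07: 0.059, 0.085: 0.065, 0.095: 0.072, 0.11: 0.073, 0.13: 0.073}
b 0.090 {0.03: 0.059, 0.05: 0.059, 0.07: 0.059, 0.085: 0.062, 0.095: 0.139}
b 0.105 {0.03: 0.06, 0.05: 0.06, 0.07: 0.06, 0.085: 0.061, 0.095: 0.135}
16 [-0.95519569  0.52835565  0.58974218  2.17348794 -0.53414726  0.58319308
  0.30671119] [-1.05607562  0.38810089  0.7009439   2.12922444 -0.36865382  0.74406132
  0.16323167]
106 [-0.66546999  0.46949598  0.21407744  2.15784222 -0.19081149  0.53147414
  1.54109039] [-0.71684282  0.32971841  0.26998869  2.11198979 -0.13205026  0.71535017
  1.48922511]
-74 [-1.19793093  0.66991046  0.94855256  2.18475977 -0.86244703  0.72663681
 -0.94236095] [-1.32529011  0.55376313  1.11347805  2.14016743 -0.67360685  0.85779616
 -1.08941214]
```

```bash
python3 - <<'E'
from h import *
Y=R(106); p=(.4475,.1935)
move_l((.6918,-.067,.17),None,.25)
movep((*p,.16),Y); st("above"); wristpic("w5")
print(px(np.load("w5.npz"),317,300).round(3))
E
```

```text
above t 12.73 p [0.4485 0.1927 0.1599] gap 0.0406 gf 60.8 F [ 0.4  0.2 -1.2] q [-0.74  0.29  0.3   2.08 -0.12  0.79  1.47]
[0.527 0.215 0.068]
```

View pics/w5.png

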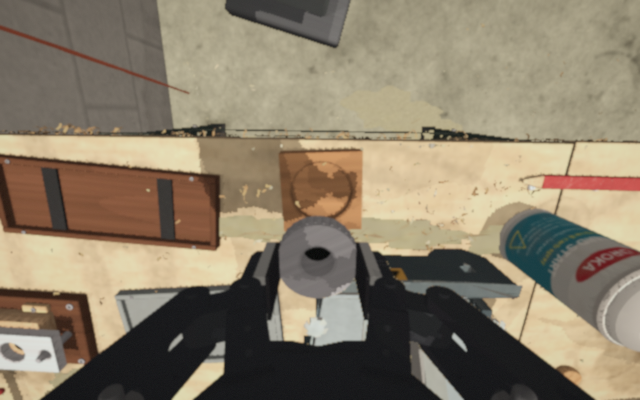

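The pocket is at (321,189) and the held bush at (317,256). The can, at right, is well clear of the fingers.

```bash
python3 - <<'E'
from h import *
f=np.load("w5.npz"); k=px(f,321,189,.021); b=px(f,317,256,.143); s=sense()
print("pocket",k,"bush",b); off=(b-s["position"])[:2]; print(off)
p=(k[:2]+[.4449,.1938])/2-off*.7; print("target",p)
assert np.linalg.norm(p-[.4475,.1935])<.006
move_l((*p,.09),None,.2)
print("touch",move_l((*p,.049),None,.08,until_force=8)); st("down")
command_gripper(.06); sleep(.15)
move_l((*p,.16),None,.25); wristpic("w6"); st("released")
E
```

```text
pocket [0.44168565 0.19504952 0.021     ] bush [0.44628537 0.19242369 0.143     ]
[-0.00232524 -0.00018288]
target [0.4449205  0.19455277]
touch True
down t 13.82 p [0.4448 0.1946 0.0491] gap 0.0407 gf 61.7 F [-0.2 -0.7  6.3] q [-0.69  0.47  0.23  2.16 -0.21  0.53  1.55]
released t 14.94 p [0.4441 0.1943 0.1593] gap 0.0598 gf 0.0 F [-0.5 -0.4 -0.7] q [-0.75  0.29  0.3   2.09 -0.12  0.79  1.47]
```

View pics/w6.png

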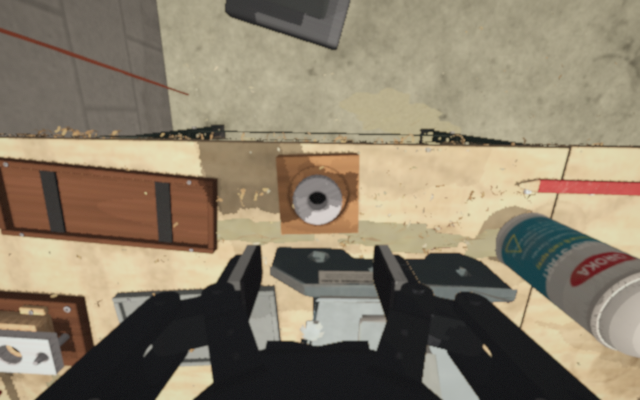

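The large bush stands in its pocket, with its head at (318,199). Next is the plate.

```bash
python3 - <<'E'
from h import *
Y=R(11.4); p=(.7007,-.1115)
movep((*p,.16),Y); command_gripper(.045,80)
print("touch",move_l((*p,.072),None,.12,until_force=6)); st()
command_gripper(.01,80); st("grip")
q=sense()["position"]
move_l((q[0],q[1],.11),None,.06); st("lift")
move_l((q[0],q[1],.2),None,.2); st("up"); wristpic("w7")
E
```

```text
touch False
 t 17.61 p [ 0.7013 -0.1119  0.0728] gap 0.0453 gf 0.0 F [-0.6  0.1 -0.4] q [-0.31  0.79  0.65  1.62 -0.57  0.93  0.75]
grip t 17.97 p [ 0.7011 -0.1118  0.0733] gap 0.0167 gf 80.7 F [-1.8  1.   6. ] q [-0.31  0.79  0.65  1.62 -0.57  0.93  0.75]
lift t 18.75 p [ 0.7008 -0.1116  0.1098] gap 0.017 gf 79.7 F [ 0.8  0.3 -3.4] q [-0.33  0.75  0.68  1.6  -0.54  0.99  0.73]
up t 19.35 p [ 0.7003 -0.1113  0.1989] gap 0.0167 gf 79.6 F [ 0.4 -0.  -4. ] q [-0.36  0.67  0.74  1.53 -0.48  1.13  0.68]
```

View pics/w7.png

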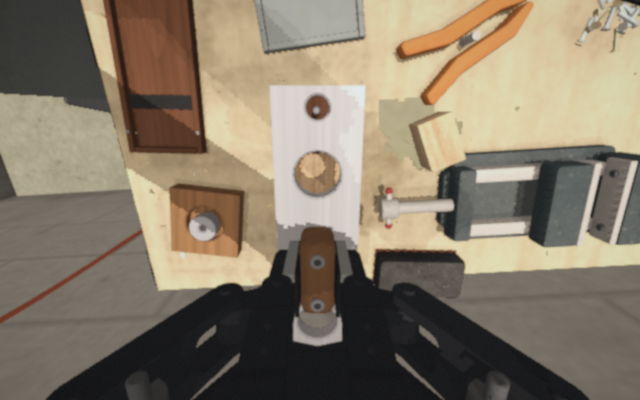

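The plate hangs level in the gripper, its far half clear at (318,85–250). Now I'll fix the cradle pose and the plate's offset from the TCP.

```bash
python3 - <<'E'
from h import *
f=np.load("w5.npz")
c=[px(f,u,v,.014)[:2] for u,v in [(6,158),(220,177),(217,249),(1,231)]]
print("cradle w5",np.mean(c,0).round(4),[x.round(4) for x in c]); e=(c[1]-c[0]+c[2]-c[3])/2; print(np.linalg.norm(e),np.degrees(np.arctan2(-e[0],e[1])))
f=np.load("w7.npz"); s=sense()
a,b=px(f,318,262,.1976),px(f,318,306,.1976); print("grip mid tool",(s["tcp_rot"].T@((a+b)/2-s["position"])).round(4),np.linalg.norm(a-b))
a,b=px(f,271,87,.170),px(f,365,87,.170); print("plate end tool",(s["tcp_rot"].T@((a+b)/2-s["position"])).round(4),np.linalg.norm(a-b))
E
```

```text
cradle w5 [0.515  0.0039] [array([ 0.4945, -0.0936]), array([0.4583, 0.1004]), array([0.5339, 0.1106]), array([ 0.5731, -0.1017])]
0.20663074454637345 10.536945062579386
grip mid tool [-0.0028  0.0023  0.0003] 0.024423138993772842
plate end tool [0.0881 0.0025 0.028 ] 0.045109003380478414
```

```bash
python3 - <<'E'
from h import *
Y=R(10.4); p=(.5165,-.001)
movep((*p,.15),Y); st("above")
move_l((*p,.07),None,.2)
print("touch",move_l((*p,.0465),None,.06,until_force=8)); st("down")
command_gripper(.045); sleep(.15)
move_l((*p,.19),None,.25); wristpic("w8"); st("released")
E
```

```text
above t 20.28 p [ 0.5179 -0.0014  0.1504] gap 0.0164 gf 79.5 F [ 0.6 -0.2 -2.4] q [-0.71  0.43  0.8   2.05 -0.42  0.83  0.52]
touch True
down t 21.26 p [ 0.5167 -0.0006  0.0472] gap 0.0163 gf 80.8 F [-0.8  0.5  5.1] q [-0.57  0.59  0.64  2.11 -0.6   0.63  0.67]
released t 22.57 p [ 0.5153 -0.0007  0.1885] gap 0.0449 gf 0.0 F [-0.6 -0.5 -0.1] q [-0.75  0.37  0.85  2.02 -0.36  0.91  0.47]
```

View pics/w8.png

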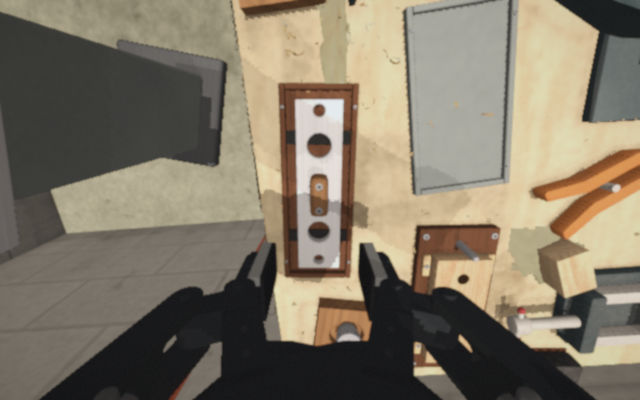

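The plate lies flat inside the cradle, spanning (296–343, 98–270) within its rims. Now the pine piece.

```bash
python3 - <<'E'
from h import *
Y=R(11.4); p=(.7005,-.1135)
movep((*p,.17),Y); command_gripper(.08,50)
print("touch",move_l((*p,.045),None,.12,until_force=6)); st()
command_gripper(.045,50); st("grip")
q=sense()["position"]
move_l((q[0],q[1],.08),None,.06); st("lift")
move_l((q[0],q[1],.19),None,.2); st("up"); wristpic("w9")
f=np.load("w8.npz"); c=[px(f,u,v,.011)[:2].round(4) for u,v in [(417,194),(509,184),(406,12)]]; print("tray corners",c)
E
```

```text
touch False
 t 25.07 p [ 0.7012 -0.1138  0.046 ] gap 0.0802 gf 0.0 F [ 0.1 -0.6  0.7] q [-0.33  0.84  0.68  1.63 -0.64  0.91  0.8 ]
grip t 25.4 p [ 0.7013 -0.1138  0.0464] gap 0.0587 gf 54.7 F [-0.4 -0.   5.5] q [-0.33  0.84  0.68  1.63 -0.64  0.91  0.8 ]
lift t 26.13 p [ 0.7011 -0.1136  0.0799] gap 0.0582 gf 54.1 F [-0.9  0.1  0. ] q [-0.34  0.8   0.71  1.61 -0.61  0.96  0.78]
up t 26.83 p [ 0.7006 -0.1132  0.1887] gap 0.0585 gf 54.1 F [-0.5  1.3 -1.2] q [-0.38  0.69  0.79  1.54 -0.53  1.13  0.72]
tray corners [array([0.6243, 0.0121]), array([0.7177, 0.0407]), array([0.5661, 0.1751])]
```

View pics/w9.png

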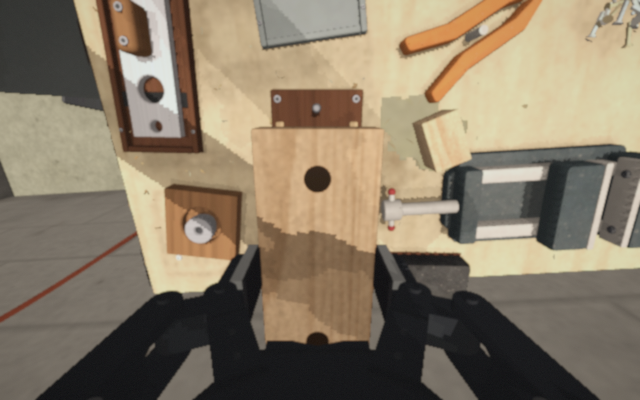

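The piece is held level and the jig base is empty. I'll check saw clearance round the tray before lowering.

```bash
python3 - <<'E'
from h import *
f=np.load("top0.npz"); d=f["d"]; v,u=np.nonzero(d>0); z=d[v,u]
K=f["K"]; P=np.c_[(u-K[0,2])/K[0,0]*z,(v-K[1,2])/K[1,1]*z,z]@f["R"].T+f["t"]
a=np.radians(19); q=P[:,:2]-[.64,.108]; X=q@[np.cos(a),np.sin(a)]; Yy=q@[-np.sin(a),np.cos(a)]
for x in np.arange(-.1,.14,.02):
    print("%.2f"%x,[int(100*np.max(P[(abs(X-x)<.01)&(abs(Yy-y)<.01)][:,2],initial=-.1)) for y in np.arange(.16,-.1,-.02)])
E
```

```text
-0.10 [9, 9, 8, 6, 1, 0, 1, 1, 1, 1, 2, 0, 0]
-0.08 [9, 10, 9, 5, 0, 1, 0, 0, 0, 0, 0, 0, 0]
-0.06 [9, 10, 9, 0, 0, 0, 0, 0, 0, 0, 0, 0, 0]
-0.04 [10, 9, 9, 1, 1, 1, 1, 1, 1, 1, 1, 1, 1]
-0.02 [10, 9, 9, 1, 1, 1, 1, 1, 1, 1, 1, 1, 1]
0.00 [10, 9, 9, 1, 1, 1, 1, 1, 1, 1, 1, 1, 1]
0.02 [10, 9, 9, 1, 1, 1, 1, 1, 1, 1, 1, 1, 1]
0.04 [11, 9, 9, 7, 1, 1, 1, 1, 1, 1, 1, 1, 1]
0.06 [11, 9, 9, 7, 7, 1, 1, 1, 1, 1, 1, 1, 1]
0.08 [11, 9, 9, 9, 7, 7, 22, 19, 0, 0, 0, 0, 1]
0.10 [52, 51, 35, 32, 29, 25, 22, 20, 17, 15, 1, 0, 0]
0.12 [52, 51, 35, 9, 9, 9, 22, 23, 23, 21, 12, 0, 1]
```

```bash
python3 - <<'E'
from h import *
Y=R(19); p=(.637,.107)
move_l((.699,-.112,.12),None,.25)
movep((*p,.11),Y); st("above")
move_l((*p,.06),None,.2)
print("touch",move_l((*p,.0355),None,.05,until_force=7)); st("down")
command_gripper(.072); sleep(.15)
move_l((*p,.15),None,.2); wristpic("w10"); st("released")
E
```

```text
above t 28.23 p [0.6382 0.1047 0.1114] gap 0.0584 gf 54.1 F [-0.  -1.6 -0.1] q [-0.73  0.68  0.74  1.77 -0.56  0.91  0.58]
touch True
down t 29.12 p [0.6368 0.1072 0.0364] gap 0.0587 gf 54.7 F [-0.4  0.3  4.7] q [-0.68  0.77  0.66  1.8  -0.64  0.8   0.64]
released t 30.33 p [0.6359 0.1073 0.1484] gap 0.0717 gf 0.0 F [-0.4 -0.1  0.2] q [-0.75  0.63  0.77  1.74 -0.52  0.98  0.55]
```

View pics/w10.png

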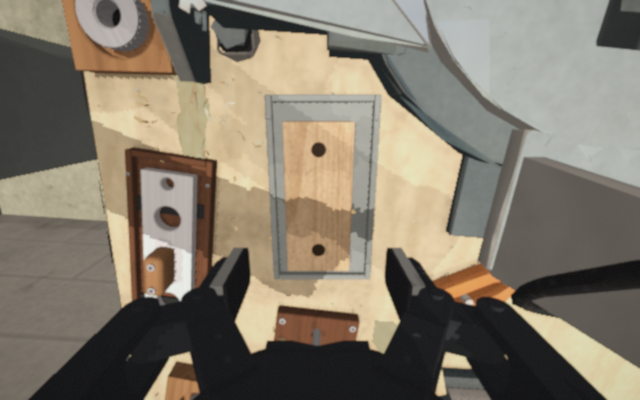

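The piece sits inside the tray at (282–355, 121–272), close to the near end rim at the bottom. I'll check its top heights, then back off and take a final overview.

```bash
python3 - <<'E'
from h import *
f=np.load("w10.npz")
print([px(f,u,v)[2].round(4) for u,v in [(292,130),(345,130),(318,200),(290,262),(345,262)]])
print([px(f,u,v,.024).round(4) for u,v in [(283,122),(355,122),(352,272),(285,272)]], [px(f,u,v,.011).round(4) for u,v in [(266,96),(380,96),(370,278),(275,278)]])
movep((.5,.05,.3),R(11)); im,d=camera("top"); p=camera_params("top"); cv2.imwrite("pics/top1.png",cv2.resize(im[110:270,190:480,::-1],None,fx=2.7,fy=2.7,interpolation=cv2.INTER_CUBIC)); st()
im,d=camera("side"); cv2.imwrite("pics/side1.png",im[:,:,::-1])
E
```

```text
[np.float64(0.0238), np.float64(0.0233), np.float64(0.0235), np.float64(0.0235), np.float64(0.0233)]
[array([0.5883, 0.1639, 0.024 ]), array([0.6444, 0.1832, 0.024 ]), array([0.6925, 0.0515, 0.024 ]), array([0.6311, 0.0303, 0.024 ])] [array([0.5672, 0.1787, 0.011 ]), array([0.6584, 0.21  , 0.011 ]), array([0.7168, 0.0441, 0.011 ]), array([0.6244, 0.0122, 0.011 ])]
 t 31.23 p [0.5003 0.0513 0.2991] gap 0.0717 gf 0.0 F [ 0.2  0.6 -0. ] q [-1.07  0.21  1.04  1.92 -0.2   1.12  0.25]
```

View pics/top1.png

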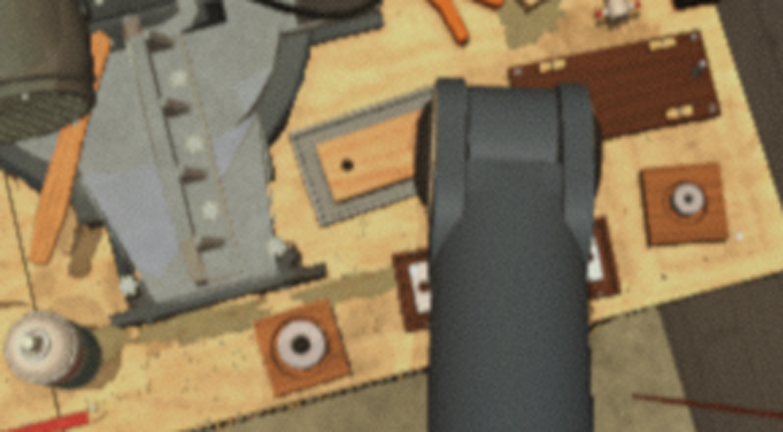

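The overview shows both bushes centred in their blocks (at (300,344) and (688,199)), the piece in the tray, the plate in the cradle, the base empty and the can upright at (45,347). The piece's top reads 23.3–23.8 mm at five points across it, so it is flat on the floor.

```bash
python3 -c "
from rig import *
print(finish_job())"
```

```text
the job is handed in; nothing more can be done
None
```

The job is done and handed in at about 31 s on the robot's clock: in the order asked, each bush stands in its matching block, the plate lies flat in the cradle, the pine piece lies flat in the wide tray, and the spray can is still standing.

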